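Feed the used-battery box by its press lever

TASK

A used black battery is waiting on the chute of the battery box. With the fingertips, press the orange lever right down so that the green lid lifts fully and the battery rolls in by itself; then, keeping the fingers on the lever, ease it back up so that the lid comes down gently and shuts without slamming, and move clear. Touch neither the lid nor the battery, grasp nothing, and leave everything else on the desk where it stands.

Things in the scene. Friction and masses are not known exactly. Their poses are not given: they have to be found in the camera images.
- battery_box: White box fixed to the desk, 200 (x) x 170 (y) x 112 mm high, inner floor 20 mm above the desk. Origin: centre of its underside. The lever sticks out of its -x side, the lid hinges on its +x rim, a grey chute stands 75 mm out of its -y side (top 150 mm above the desk). Its yaw varies by 1 rad; the lever points to the robot or to the robot's right.
- box_floor (a point): Centre of the box's inner floor, where the battery should land nearby.
- lever (a joint): Orange press lever on the box's -x side, hinged along the box's y, 112 mm from the box's centre and 78 mm above the desk. 0 rad = up, at rest, sloping 0.22 rad upwards away from the box; grows as pressed; 0.46 rad = fully down on its stop. The lid turns 2.2 times as far, and its weight and a light spring push the lever back up: 2 to 10 N at the pad, most with the lid nearly shut. No latch, no damper.
- lever_pad (a point): Centre of the upper face of the orange pad at the lever's end (50 mm along the lever, 70 mm across, 8 mm thick), 120 mm from the lever's hinge, 108 mm above the desk at rest; moves with the lever and sinks about 55 mm to the stop. The pad is about 100 mm clear of the box's front; nothing is above it.
- lid (a joint): Angle of the green lid: 0 rad = shut, about 1.01 rad = fully up. It opens upwards about the +x rim of the box. Let go, it falls freely and slams; falling faster than 2 rad/s at any time counts as a slam (that is the lever pad rising about 0.11 m/s).
- lid_panel: The green lid, a cap 208 x 178 x 58 mm; its top is 170 mm above the desk when shut, its front edge rises to about 320 mm. Origin on the hinge line, at the middle of the box's +x rim, 112 mm above the desk. A tongue on its -y side holds the battery back until the lid is up by about 0.3 rad. Not to be touched.
- lid_front (a point): Middle of the lower front edge of the lid, 204 mm from the hinge.
- used_cell: The used battery: a black D-size cell with a copper band, 34 mm diameter, 61 mm long, 0.14 kg, lying on the chute against the lid's tongue; rolls into the box once the lid is up. Not to be touched. Origin on its surface: it turns as it rolls.
- used_cell_center (a point): Centre of the used battery; about 135 mm above the desk while on the chute, below 85 mm (box frame) once in the box.
- spare_cell: Bystander: a blue D-size cell with a copper band standing upright on the desk, 34 mm diameter, 61 mm high, about 105 mm beside the lever's pad. Origin: centre of its underside.
- stapler: Bystander: red and black stapler, 125 x 34 x 55 mm, on the desk about 115 mm from the lever's pad on the other side. Origin: centre of its underside.
- mug: Bystander: blue mug, 80 mm diameter, 95 mm high. Origin: centre of its underside.
- gel_bottle: Bystander: clear bottle with a white cap, 60 mm diameter, 150 mm high. Origin: centre of its underside.
- note_block: Bystander: yellow block of notes, 76 x 76 x 35 mm. Origin: centre of its underside.
- tape_dispenser: Bystander: black tape dispenser, 150 x 60 x 84 mm. Origin: centre of its underside.
- parcel: Bystander: small cardboard box, 120 x 90 x 60 mm. Origin: centre of its underside.

How it is judged:
On the way, in this order (a step that is already met when the one before it is completed fails the run):
1. the lever is held down, the lid fully up (over 0.9 rad), and the used battery lies in the box (value of joint lid above 0.9 rad and z of used_cell_center in the frame of battery_box between 0.015 and 0.085 m and x of used_cell_center in the frame of battery_box between -0.095 and 0.095 m and y of used_cell_center in the frame of battery_box between -0.08 and 0.08 m), for 0.3 s.
2. the lid is shut again (under 0.03 rad) (value of joint lid below 0.03 rad and z of used_cell_center in the frame of battery_box between 0.015 and 0.085 m and x of used_cell_center in the frame of battery_box between -0.095 and 0.095 m and y of used_cell_center in the frame of battery_box between -0.08 and 0.08 m), for 0.2 s.
At the end, for the whole second after the job is handed in: The used battery lies at rest in the box, the lid is shut (under 0.03 rad) and the lever fully up (under 0.02 rad), and no bystander is more than 15 mm from its starting place (all of step 2 and value of joint lever below 0.02 rad and linear speed of used_cell below 0.03 m/s and distance of each of spare_cell, stapler, mug, gel_bottle, note_block, tape_dispenser, parcel from where it was at the start of the episode below 0.015 m); the robot touches nothing.
It fails at once if the lid falls faster than 2 rad/s: it slams (velocity of joint lid below -2 rad/s).
It fails at once if the robot touches the lid (over 1 N) (contact force between any of the fingers, the arm and lid_panel above 1 N).
It fails at once if the robot touches or carries the used battery (over 0.5 N) (contact force between any of the fingers, the arm and used_cell above 0.5 N).
It fails at once if a bystander is shifted or lifted by more than 15 mm, or tipped (distance of any of spare_cell, stapler, mug, gel_bottle, note_block, tape_dispenser, parcel from where it was at the start of the episode above 0.015 m or angle between any of spare_cell, stapler, mug, gel_bottle, note_block, tape_dispenser, parcel's own z axis and vertical above 0.3 rad).
It also fails if it takes over 35 s, if anything falls off the work surface, if the arm or the gripper's body presses on something with over 40 N, if the wrist force passes 120 N, or if a joint passes its speed limit or range.

ROBOT

A 6-joint arm with a two-finger parallel gripper is mounted at the origin on the work surface. World frame = base frame: x ahead of the robot, y to its left, z up, the work surface at z = 0. Lengths are in m, angles in rad, forces in N, time in s.
With the tool pointing down it reaches from about 0.325 to 0.9 m from the base axis. Payload 6.1 kg.
Tool frame: the origin (TCP) lies at the very end of the fingers, on their centre line; the grasp point (between the pads) lies 19 mm behind it; z points along the fingers, x is the direction in which the jaws open and shut, and the axes are right-handed (so a half turn about z gives the same grasp; the last joint's range is limited). The gripper opens to 87 mm and grips with 3 to 60 N. Pads are 19 mm wide; open, the fingers measure 117 mm over their backs; the gripper's body (75 mm by 190 mm) begins 51 mm behind the grasp point.
Start: joints at [-1.367, 0.22, 1.526, -0, 1.395, -0.126], TCP at [0.202, -0.591, 0.223] pointing down, gripper open.
Joint ranges: [-2.98, 2.98], [-0.91, 2.08], [0.09, 2.57], [-1.24, 4.39], [0.2, 2.65], [-2.68, 2.68]. Speed limits (rad/s): [2.57, 2.57, 3.01, 3.14, 3.14, 3.14].

INTERFACE

Orientations are given as a rotation vector (axis times angle).
In Python, from bench import robot gives the robot as it stands.
- The arm moves only by the tool play_rows, never from a script. Its argument "motion" is a list of rows, each an object with "offset": the shift along the tool's x, y, z scaled (see below), a list of three; "angular": the turn, a rotation vector about the tool's x, y, z scaled (see below), a list of three; "fingers": the closure, from 0 (fully open) to 1 (shut). In form: [{"offset": [tx, ty, tz], "angular": [ax, ay, az], "fingers": fingers}, ...]. A call has exactly 5 rows; each row is the pose to reach, as a shift and turn from the pose commanded when the call began, along the tool's axes at that moment; what a row does not reach only later rows make up. The controller multiplies each number of a shift by 200 mm and each number of a turn by 90 degrees. A row lasts 1/12 s, in which the tool goes at most 41.7 mm and 7.16 degrees, less where a joint would pass 70% of its speed; a pose out of reach is approached as far as the arm can. A call with a number of a shift or a turn outside -1 to 1 is refused whole. A call with a gripper value outside its range is refused whole. The fingers move at their own pace and stop on an object; "force" is the grip in N (left out, the last holds). Time passes only in rows, so rows that repeat a pose let the fingers close, or fill a call up. It gives the time, the measured TCP pose, the force and the opening at its end, in the units of the state.
- robot.get_obs(): the state, without advancing time (a new reading comes with each control period).
- robot.snapshot(name): name is "scene" or "top" or "wrist"; returns a dict with "color" (480x640x3 uint8, blue, green, red), "fx", "fy", "cx", "cy" (pixels), "k1" (the pictures are not rectified: a ray, as slopes to the right and down, at radius r is drawn at 1 + k1 r^2 times it, then the intrinsics apply), "R" (3x3) and "t" (3): a world point X has camera coordinates R X + t; the wrist camera has in their place "mount" (4x4, takes a point from camera to tool coordinates, whose origin is the TCP and whose axes are the tool frame's). Camera axes: x right, y down, z forward; pixel columns grow to the right and rows downward; lengths in m; the calibration is good to about 2 mm. A picture is of the moment at which its call begins: read the wrist's pose just before it. There is no depth.
- robot.sign_off(): hands the job in, once; it reports no verdict.
The state is a dict: "time_s": time; "joints": joint angles; "joint_vel": joint speeds; "joint_torque": joint torques, N m; "ee_pos": TCP position; "eef_rot": TCP orientation; "contact_force": force on the tool from outside, world axes, zero at the start; "torque": the same for the moment, N m; "width": finger opening in m.
Only numpy, scipy, OpenCV 4.12 (cv2) and the standard library are available. Lean on these libraries where they do the work, as an engineer would, in place of code of your own. Each camera call takes 0.05 s, during which the arm holds its last target.

## Working session

There is one attempt and no reset: what is moved stays moved. The work goes in short steps, Python scripts to look and compute and a tool call to move; the robot and the scene stay as the last step left them, time stands still between calls to the robot, and variables do not carry over. Pictures are saved under pics/ and viewed, and the job is handed in when it is done.

Besides the shell and the picture viewer there is one more tool, called after "Request:" by a JSON object that holds its "op" and its "data", one argument or row to a line. play_rows: Moves the arm, as the interface text tells. Shifts and turns lie within -1 to 1; 1 stands for 200 mm of shift or 90 degrees of turn. Its arguments: {"type":"object","properties":{"motion":{"type":"array"},"force":{"type":"number"}},"required":["motion"]}

```bash
mkdir -p pics; ls; python3 - <<'E'
from bench import robot
import cv2,numpy as np
o=robot.get_obs();print(o)
for n in("scene","top"):
    s=robot.snapshot(n);cv2.imwrite(f"pics/{n}0.png",s["color"]);print({k:v for k,v in s.items() if k!="color"})
E
```

```text
pics
{'time_s': 0.0, 'joints': array([-1.36710849e+00,  2.21266947e-01,  1.52760724e+00, -5.74760427e-05,
        1.39470897e+00, -1.26085027e-01]), 'joint_vel': array([ 2.32092780e-03,  1.35741614e-03,  4.15447873e-04, -5.34420408e-05,
       -5.80233607e-04, -1.24935747e-03]), 'joint_torque': array([-2.67613186e-04, -4.94621372e+01, -3.87373102e+01,  6.99128537e-02,
        5.74765925e-02, -1.39693898e-04]), 'ee_pos': array([ 0.20225115, -0.5907064 ,  0.22141403]), 'eef_rot': array([-2.55488262e+00,  1.82590865e+00,  2.35436864e-03]), 'contact_force': array([0.24244633, 0.07926905, 0.04198177]), 'torque': array([-0.00378404, -0.0054873 , -0.05506824]), 'width': 0.08728475127156334}
{'fx': 458.5450485548348, 'fy': 458.5450485548348, 'cx': 324.60523629881357, 'cy': 237.33481477457212, 'k1': -0.04982815491025868, 'R': array([[ 0.74836809,  0.66327956,  0.00232942],
       [ 0.37728852, -0.42279511, -0.82395247],
       [-0.54552597,  0.61749859, -0.56665413]]), 't': array([-0.38570246, -0.1097958 ,  1.33752912])}
{'fx': 457.463428673442, 'fy': 457.463428673442, 'cx': 311.0370831409803, 'cy': 239.87343211804688, 'k1': -0.04277490060311941, 'R': array([[ 1.99657694e-02, -9.99800213e-01, -9.50305385e-04],
       [-9.79468286e-01, -1.93690140e-02, -2.00665689e-01],
       [ 2.00607192e-01,  4.93723887e-03, -9.79659317e-01]]), 't': array([0.01793595, 0.54689013, 1.28390892])}
```

View pics/scene0.png

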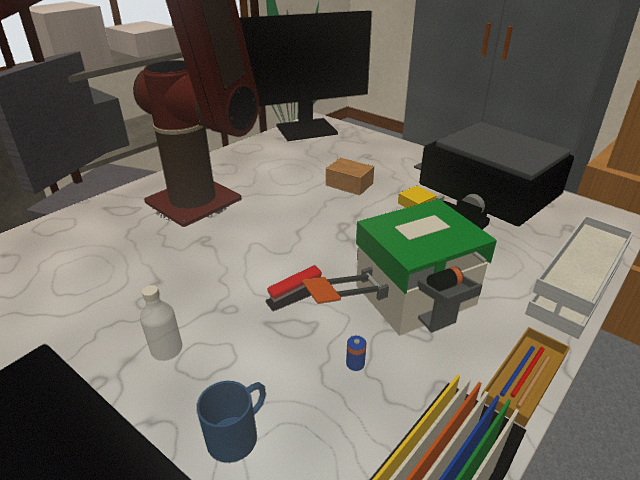

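View pics/top0.png

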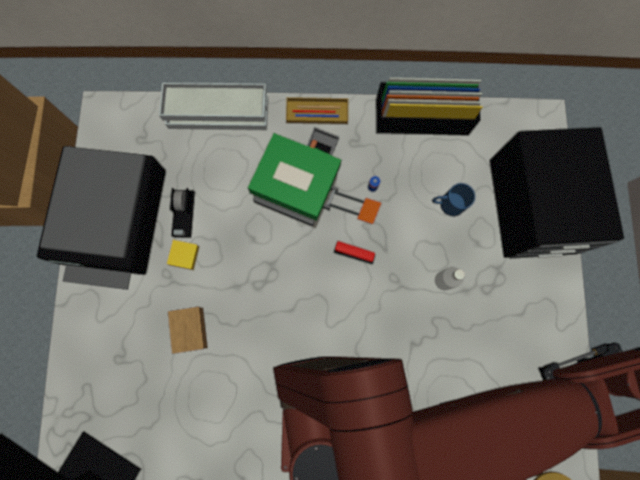

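The scene view shows the orange pad at about (322,290), the red stapler behind it and the blue cell at (356,352). In the top view the pad is at about (369,210), the stapler at (355,252), the blue cell at (374,183), and the green lid is centred near (295,178). Next I triangulate these.

```bash
cat > h.py <<'E'
import cv2,numpy as np
def ray(s,px):
    K=np.array([[s["fx"],0,s["cx"]],[0,s["fy"],s["cy"]],[0,0,1]])
    p=cv2.undistortPoints(np.array(px,float).reshape(-1,1,2),K,np.array([s["k1"],0,0,0,0.])).reshape(-1,2)
    d=np.c_[p,np.ones(len(p))]@s["R"]; d/=np.linalg.norm(d,axis=1)[:,None]
    return -s["R"].T@s["t"],d
def plane(s,px,z):
    c,d=ray(s,px); return c+d*((z-c[2])/d[:,2])[:,None]
def tri(s1,p1,s2,p2):
    c1,d1=ray(s1,[p1]);c2,d2=ray(s2,[p2]);d1=d1[0];d2=d2[0]
    t=np.linalg.lstsq(np.c_[d1,-d2],c2-c1,rcond=None)[0]
    a=c1+t[0]*d1;b=c2+t[1]*d2
    return (a+b)/2,np.linalg.norm(a-b)
def blob(s,lo,hi,roi):
    h=cv2.cvtColor(s["color"],cv2.COLOR_BGR2HSV);m=cv2.inRange(h,lo,hi)
    z=np.zeros_like(m);x0,y0,x1,y1=roi;z[y0:y1,x0:x1]=m[y0:y1,x0:x1]
    c=max(cv2.findContours(z,0,2)[0],key=cv2.contourArea);M=cv2.moments(c)
    return (M["m10"]/M["m00"],M["m01"]/M["m00"]),c
E
python3 - <<'E'
from bench import robot
from h import *
np.set_printoptions(precision=4,suppress=True)
a=robot.snapshot("scene");b=robot.snapshot("top")
O=((5,150,100),(16,255,255))
pa,ca=blob(a,*O,(290,260,350,310));pb,cb=blob(b,*O,(345,185,395,235))
print("pad px",pa,pb,tri(a,pa,b,pb))
for c,s in((ca,a),(cb,b)):
    q=cv2.approxPolyDP(c,3,True).reshape(-1,2);print(q.tolist(),cv2.minAreaRect(c));print(plane(s,q,.108))
G=((45,100,40),(80,255,255))
ga,c1=blob(a,*G,(330,180,510,300));gb,c2=blob(b,*G,(230,120,350,230))
q=cv2.approxPolyDP(c2,4,True).reshape(-1,2);print("lid",q.tolist());print(plane(b,q,.17))
q=cv2.approxPolyDP(c1,4,True).reshape(-1,2);print("lid scene",q.tolist());print(plane(a,q,.17))
R=((170,120,80),(180,255,255))
for s,r in((a,(260,260,330,310)),(b,(325,235,385,270))):
    p,c=blob(s,*R,r);q=cv2.boxPoints(cv2.minAreaRect(c));print("stapler",p);print(plane(s,q,.055))
B=((105,120,50),(125,255,255))
p1,_=blob(a,*B,(340,330,372,375));p2,_=blob(b,*B,(362,172,386,196));print("spare",p1,p2,tri(a,p1,b,p2))
cv2.imwrite("pics/c1.png",np.hstack([cv2.resize(a["color"][230:380,260:410],(400,400)),cv2.resize(b["color"][150:270,300:420],(400,400))]))
E
```

```text
pad px (320.68719283029776, 289.3099161607401) (368.76050190943806, 210.53136933987997) (array([ 0.6251, -0.1348,  0.1046]), np.float64(0.0003999432649677646))
[[302, 280], [317, 302], [340, 298], [324, 277]] ((320.7577209472656, 289.1884765625), (37.8889045715332, 21.663331985473633), 52.12501525878906)
[[ 0.5831 -0.1416  0.108 ]
 [ 0.6457 -0.1679  0.108 ]
 [ 0.6696 -0.1324  0.108 ]
 [ 0.6084 -0.107   0.108 ]]
[[366, 199], [358, 218], [372, 222], [379, 203]] ((368.67010498046875, 210.25772094726562), (15.795077323913574, 22.113109588623047), 21.037511825561523)
[[ 0.6583 -0.1265  0.108 ]
 [ 0.6017 -0.1035  0.108 ]
 [ 0.5908 -0.1432  0.108 ]
 [ 0.6472 -0.1637  0.108 ]]
lid [[273, 134], [250, 191], [316, 219], [340, 160]]
[[ 0.8248  0.1413  0.17  ]
 [ 0.6561  0.1979  0.17  ]
 [ 0.5807  0.016   0.17  ]
 [ 0.7508 -0.0476  0.17  ]]
lid scene [[495, 239], [439, 199], [357, 222], [357, 244], [404, 293], [408, 275], [434, 265], [434, 272], [442, 270], [447, 260], [475, 250], [490, 262]]
[[ 0.8283  0.1406  0.17  ]
 [ 0.6688  0.2048  0.17  ]
 [ 0.5925  0.0109  0.17  ]
 [ 0.64   -0.0495  0.17  ]
 [ 0.7833 -0.1072  0.17  ]
 [ 0.7626 -0.0635  0.17  ]
 [ 0.7817 -0.0092  0.17  ]
 [ 0.7919 -0.0265  0.17  ]
 [ 0.7996 -0.0123  0.17  ]
 [ 0.7918  0.0192  0.17  ]
 [ 0.8157  0.0814  0.17  ]
 [ 0.8529  0.0655  0.17  ]]Traceback (most recent call last):
  File "<stdin>", line 16, in <module>
  File "h.py", line 18, in blob
    return (M["m10"]/M["m00"],M["m01"]/M["m00"]),c
            ~~~~~~~~^~~~~~~~~
ZeroDivisionError: float division by zero
```

```bash
cat >> h.py <<'E'
from scipy.spatial.transform import Rotation as Ro
def go(o,target,yawx):
    "remaining move in tool axes and units; yawx = wanted heading of tool x, tool pointing down"
    R=Ro.from_rotvec(o["eef_rot"])
    x=np.array([np.cos(yawx),np.sin(yawx),0]);z=np.array([0,0,-1.]);T=Ro.from_matrix(np.c_[x,np.cross(z,x),z])
    print("t",round(o["time_s"],2),"pos",o["ee_pos"],"F",o["contact_force"],"w",round(o["width"],4))
    print("offset",R.inv().apply(np.array(target)-o["ee_pos"])/.2,"ang",(R.inv()*T).as_rotvec()/(np.pi/2))
E
python3 - <<'E'
from bench import robot
from h import *
np.set_printoptions(precision=4,suppress=True)
go(robot.get_obs(),[.625,-.135,.2],np.arctan2(-.365,.931))
E
```

```text
t 0.2 pos [ 0.2023 -0.5909  0.2218] F [ 0.4189  0.0625 -0.7138] w 0.0871
offset [-1.4721 -2.7378  0.1114] ang [-0.0004  0.0007 -0.5521]
```

Request:
{"op": "play_rows", "data": {
  "motion": [
    {"offset":[-0.08,-0.15,0],"angular":[0,0,-0.04],"fingers":1},
    {"offset":[-0.16,-0.3,0],"angular":[0,0,-0.08],"fingers":1},
    {"offset":[-0.24,-0.45,0],"angular":[0,0,-0.12],"fingers":1},
    {"offset":[-0.32,-0.6,0],"angular":[0,0,-0.16],"fingers":1},
    {"offset":[-0.4,-0.75,0],"angular":[0,0,-0.2],"fingers":1}
  ]
}}

```text
time_s: 0.62
ee_pos: [0.3191, -0.4657, 0.2223]
eef_rot: [-2.812, 1.401, 0.0]
contact_force: [-0.4, -0.4, -0.4]
width: 0.0617
```

```bash
python3 - <<'E'
from bench import robot
from h import *
np.set_printoptions(precision=4,suppress=True)
go(robot.get_obs(),[.625,-.135,.2],np.arctan2(-.365,.931))
E
```

```text
t 0.62 pos [ 0.3191 -0.4657  0.2223] F [-0.3608 -0.3669 -0.4405] w 0.0617
offset [-0.3982 -2.2169  0.112 ] ang [-0.0002  0.0002 -0.3505]
```

Request:
{"op": "play_rows", "data": {
  "motion": [
    {"offset":[-0.03,-0.17,0],"angular":[0,0,-0.04],"fingers":1},
    {"offset":[-0.06,-0.34,0],"angular":[0,0,-0.08],"fingers":1},
    {"offset":[-0.09,-0.51,0],"angular":[0,0,-0.12],"fingers":1},
    {"offset":[-0.12,-0.68,0],"angular":[0,0,-0.16],"fingers":1},
    {"offset":[-0.15,-0.85,0],"angular":[0,0,-0.2],"fingers":1}
  ]
}}

```text
time_s: 1.03
ee_pos: [0.4372, -0.3395, 0.2225]
eef_rot: [2.997, -0.943, 0.0]
contact_force: [0.2, 0.4, -1.0]
width: 0.0281
```

```bash
python3 - <<'E'
from bench import robot
from h import *
np.set_printoptions(precision=4,suppress=True)
go(robot.get_obs(),[.625,-.135,.2],np.arctan2(-.365,.931))
E
```

```text
t 1.03 pos [ 0.4372 -0.3395  0.2225] F [ 0.191   0.3714 -0.9791] w 0.0281
offset [ 0.1843 -1.376   0.1125] ang [ 0.     -0.     -0.1502]
```

Request:
{"op": "play_rows", "data": {
  "motion": [
    {"offset":[0.02,-0.15,0],"angular":[0,0,-0.03],"fingers":1},
    {"offset":[0.04,-0.3,0],"angular":[0,0,-0.06],"fingers":1},
    {"offset":[0.06,-0.45,0],"angular":[0,0,-0.09],"fingers":1},
    {"offset":[0.08,-0.6,0],"angular":[0,0,-0.12],"fingers":1},
    {"offset":[0.1,-0.75,0],"angular":[0,0,-0.15],"fingers":1}
  ]
}}

```text
time_s: 1.45
ee_pos: [0.5397, -0.2284, 0.2224]
eef_rot: [-3.087, 0.585, 0.0]
contact_force: [0.4, 0.3, -0.4]
width: 0.0015
```

```bash
python3 - <<'E'
from bench import robot
from h import *
np.set_printoptions(precision=4,suppress=True)
go(robot.get_obs(),[.625,-.135,.2],np.arctan2(-.365,.931))
w=robot.snapshot("wrist");cv2.imwrite("pics/w1.png",w["color"])
E
```

```text
t 1.45 pos [ 0.5397 -0.2284  0.2224] F [ 0.4402  0.3243 -0.4461] w 0.0015
offset [ 0.2258 -0.5906  0.112 ] ang [-0.      0.0001 -0.0006]
```

View pics/w1.png

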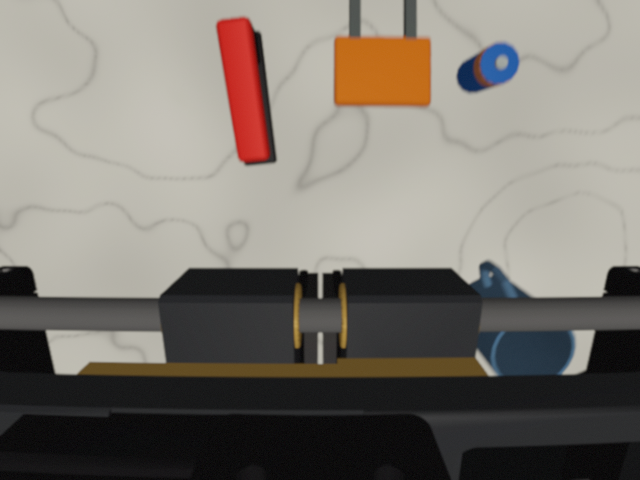

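The wrist view shows the pad squared up with the jaws, spanning about (334–431, 37–105). The stapler is to its left at (248,90) and the blue cell to its right at (488,68). I move over the pad.

Request:
{"op": "play_rows", "data": {
  "motion": [
    {"offset":[0.05,-0.14,0.05],"angular":[0,0,0],"fingers":1},
    {"offset":[0.1,-0.28,0.1],"angular":[0,0,0],"fingers":1},
    {"offset":[0.15,-0.42,0.15],"angular":[0,0,0],"fingers":1},
    {"offset":[0.2,-0.55,0.2],"angular":[0,0,0],"fingers":1},
    {"offset":[0.22,-0.58,0.22],"angular":[0,0,0],"fingers":1}
  ]
}}

```text
time_s: 1.92
ee_pos: [0.6236, -0.1346, 0.1765]
eef_rot: [-3.085, 0.584, 0.003]
contact_force: [-1.5, -0.2, -1.1]
width: 0.0006
```

```bash
python3 - <<'E'
from bench import robot
from h import *
np.set_printoptions(precision=4,suppress=True)
o=robot.get_obs()
go(o,[.625,-.135,.125],np.arctan2(-.365,.931))
w=robot.snapshot("wrist");M=w["mount"]
R=Ro.from_rotvec(o["eef_rot"]).as_matrix();Rw=R@M[:3,:3];tw=R@M[:3,3]+o["ee_pos"];w["R"]=Rw.T;w["t"]=-Rw.T@tw
cv2.imwrite("pics/w2.png",w["color"])
O=((5,150,100),(16,255,255))
p,c=blob(w,*O,(0,0,640,480));q=cv2.approxPolyDP(c,5,True).reshape(-1,2);print(q.tolist(),p);print(plane(w,q,.106))
s=robot.snapshot("scene");cv2.imwrite("pics/s2.png",s["color"])
E
```

```text
t 1.92 pos [ 0.6236 -0.1346  0.1765] F [-1.4966 -0.2142 -1.0816] w 0.0006
offset [ 0.008  -0.0003  0.2576] ang [-0.0009  0.0014 -0.0005]
[[272, 213], [271, 268], [318, 273], [320, 284], [322, 273], [372, 268], [370, 213]] (321.40641979683437, 241.70862863217576)
[[ 0.6036 -0.099   0.106 ]
 [ 0.588  -0.1335  0.106 ]
 [ 0.6163 -0.1485  0.106 ]
 [ 0.6147 -0.1564  0.106 ]
 [ 0.6189 -0.1495  0.106 ]
 [ 0.6517 -0.1586  0.106 ]
 [ 0.6631 -0.1224  0.106 ]]
```

View pics/w2.png

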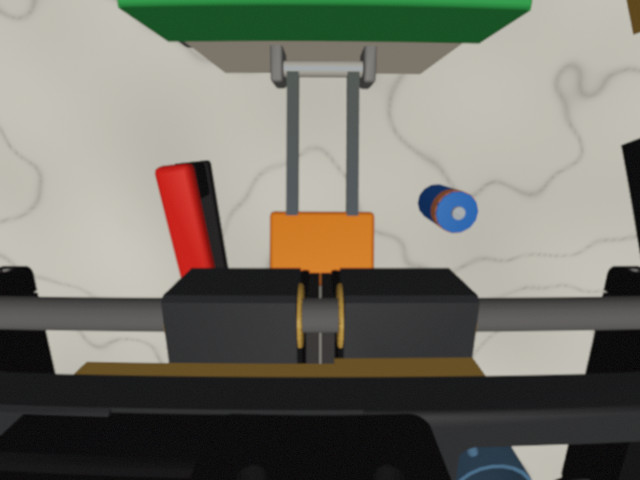

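View pics/s2.png

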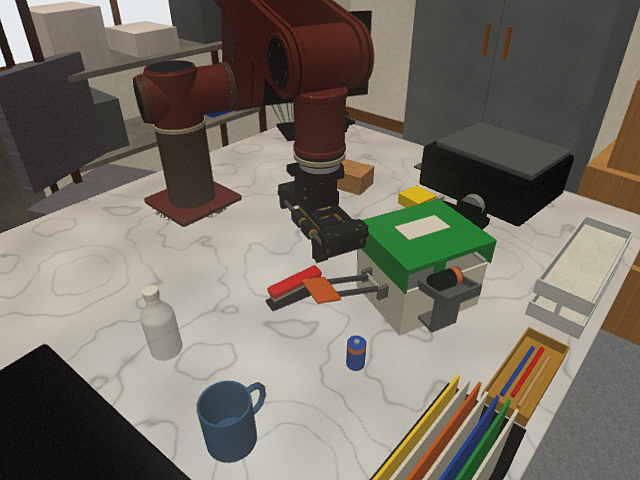

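```bash
python3 - <<'E'
from bench import robot
from h import *
np.set_printoptions(precision=4,suppress=True)
o=robot.get_obs()
go(o,[.625,-.135,.125],np.arctan2(-.365,.931))
s=robot.snapshot("scene");c=s["R"]@o["ee_pos"]+s["t"];print(s["fx"]*c[0]/c[2]+s["cx"],s["fy"]*c[1]/c[2]+s["cy"])
cv2.imwrite("pics/s3.png",cv2.resize(s["color"][170:320,250:450],(800,600)))
E
```

```text
t 2.02 pos [ 0.6224 -0.1369  0.1769] F [-0.1653 -0.3998 -0.0144] w 0.0004
offset [ 0.0094 -0.0135  0.2595] ang [ 0.0002  0.0017 -0.0007]
318.80286130108175 258.26668654240854
```

View pics/s3.png

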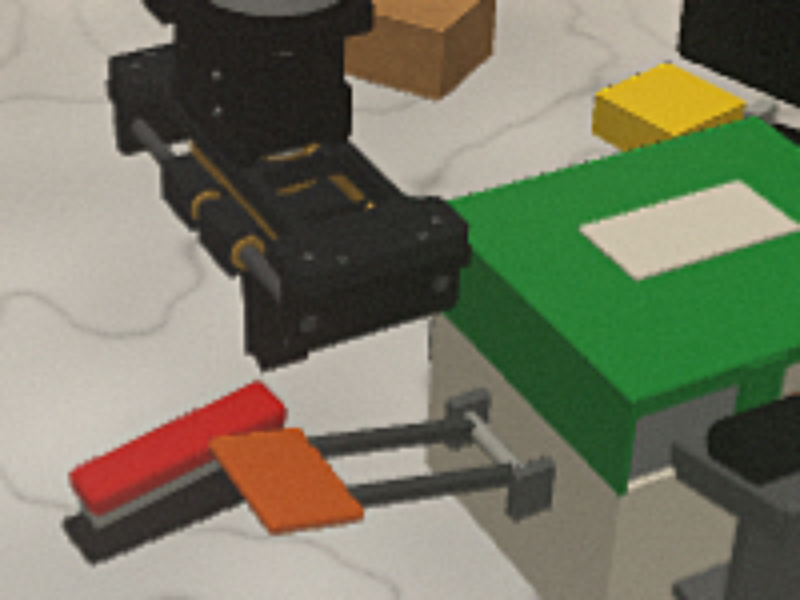

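The zoomed scene view shows the gripper above the pad (crop ~(285,480)). The near end of the body hides the fingers, and it is clear of the lid. Next I descend to just above the pad.

Request:
{"op": "play_rows", "data": {
  "motion": [
    {"offset":[0,0,0.08],"angular":[0,0,0],"fingers":1},
    {"offset":[0,0,0.16],"angular":[0,0,0],"fingers":1},
    {"offset":[0,0,0.23],"angular":[0,0,0],"fingers":1},
    {"offset":[0,0,0.28],"angular":[0,0,0],"fingers":1},
    {"offset":[0,0,0.31],"angular":[0,0,0],"fingers":1}
  ]
}}

```text
time_s: 2.48
ee_pos: [0.6214, -0.1389, 0.1151]
eef_rot: [-3.085, 0.591, 0.003]
contact_force: [-0.3, -0.1, -0.3]
width: 0.0001
```

Request:
{"op": "play_rows", "data": {
  "motion": [
    {"offset":[0,0,0.02],"angular":[0,0,0],"fingers":1},
    {"offset":[0,0,0.04],"angular":[0,0,0],"fingers":1},
    {"offset":[0,0,0.06],"angular":[0,0,0],"fingers":1},
    {"offset":[0,0,0.08],"angular":[0,0,0],"fingers":1},
    {"offset":[0,0,0.1],"angular":[0,0,0],"fingers":1}
  ]
}}

```text
time_s: 2.9
ee_pos: [0.6236, -0.1396, 0.0989]
eef_rot: [3.084, -0.589, 0.005]
contact_force: [-3.4, -2.1, 7.0]
width: 0.0006
```

Request:
{"op": "play_rows", "data": {
  "motion": [
    {"offset":[0,0,0.03],"angular":[0,0,0],"fingers":1},
    {"offset":[0,0,0.06],"angular":[0,0,0],"fingers":1},
    {"offset":[0,0,0.09],"angular":[0,0,0],"fingers":1},
    {"offset":[0,0,0.12],"angular":[0,0,0],"fingers":1},
    {"offset":[0,0,0.15],"angular":[0,0,0],"fingers":1}
  ]
}}

```text
time_s: 3.32
ee_pos: [0.6241, -0.1397, 0.0686]
eef_rot: [3.084, -0.589, 0.006]
contact_force: [-0.7, -1.4, 4.9]
width: 0.0002
```

```bash
python3 - <<'E'
from bench import robot
from h import *
np.set_printoptions(precision=4,suppress=True)
o=robot.get_obs()
go(o,[.625,-.135,.054],np.arctan2(-.365,.931))
s=robot.snapshot("scene")
cv2.imwrite("pics/s4.png",cv2.resize(s["color"][120:345,250:550],(800,600)))
E
```

```text
t 3.32 pos [ 0.6241 -0.1397  0.0686] F [-0.6555 -1.3582  4.8635] w 0.0002
offset [-0.0048 -0.0234  0.0731] ang [ 0.0006 -0.0027 -0.0024]
```

View pics/s4.png

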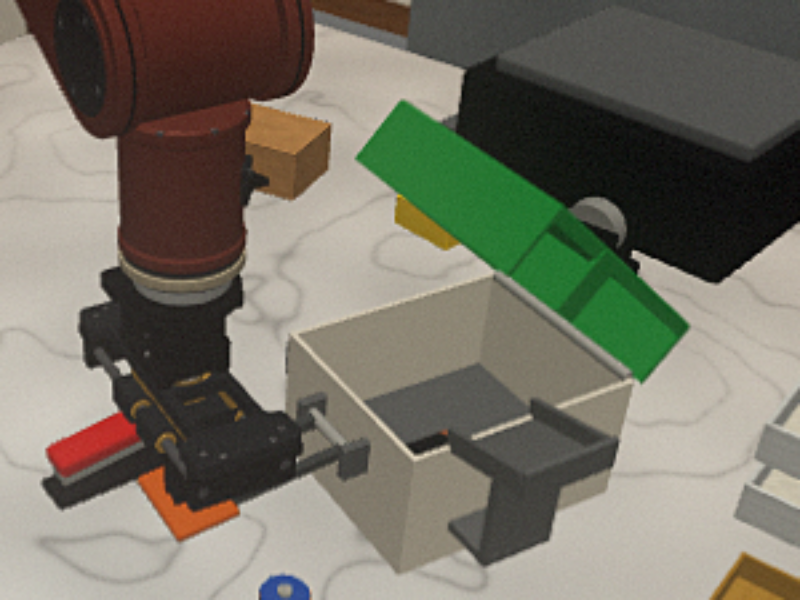

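The lid is most of the way up and the battery is already inside the box, at the near wall (crop ~(430,440)). I press on to the stop.

Request:
{"op": "play_rows", "data": {
  "motion": [
    {"offset":[0,0,0.02],"angular":[0,0,0],"fingers":1},
    {"offset":[0,0,0.04],"angular":[0,0,0],"fingers":1},
    {"offset":[0,0,0.06],"angular":[0,0,0],"fingers":1},
    {"offset":[0,0,0.07],"angular":[0,0,0],"fingers":1},
    {"offset":[0,0,0.07],"angular":[0,0,0],"fingers":1}
  ]
}}

```text
time_s: 3.78
ee_pos: [0.6236, -0.1379, 0.0545]
eef_rot: [-3.086, 0.588, -0.003]
contact_force: [-3.1, 1.8, 11.9]
width: 0.0004
```

Request:
{"op": "play_rows", "data": {
  "motion": [
    {"offset":[0,0,0.005],"angular":[0,0,0],"fingers":1},
    {"offset":[0,0,0.01],"angular":[0,0,0],"fingers":1},
    {"offset":[0,0,0.01],"angular":[0,0,0],"fingers":1},
    {"offset":[0,0,0.01],"angular":[0,0,0],"fingers":1},
    {"offset":[0,0,0.01],"angular":[0,0,0],"fingers":1}
  ]
}}

```text
time_s: 4.2
ee_pos: [0.6238, -0.1379, 0.0542]
eef_rot: [-3.086, 0.588, -0.003]
contact_force: [-7.5, 3.8, 22.0]
width: 0.0003
```

```bash
python3 - <<'E'
from bench import robot
from h import *
np.set_printoptions(precision=4,suppress=True)
o=robot.get_obs()
go(o,[.625,-.135,.054],np.arctan2(-.365,.931))
s=robot.snapshot("scene")
cv2.imwrite("pics/s5.png",cv2.resize(s["color"][120:345,250:550],(800,600)))
s=robot.snapshot("top")
cv2.imwrite("pics/t5.png",cv2.resize(s["color"][90:290,230:430],(600,600)))
E
```

```text
t 4.2 pos [ 0.6238 -0.1379  0.0542] F [-7.4786  3.8    22.0308] w 0.0003
offset [ 0.0002 -0.0159  0.0008] ang [-0.0004 -0.0013 -0.0019]
```

View pics/s5.png

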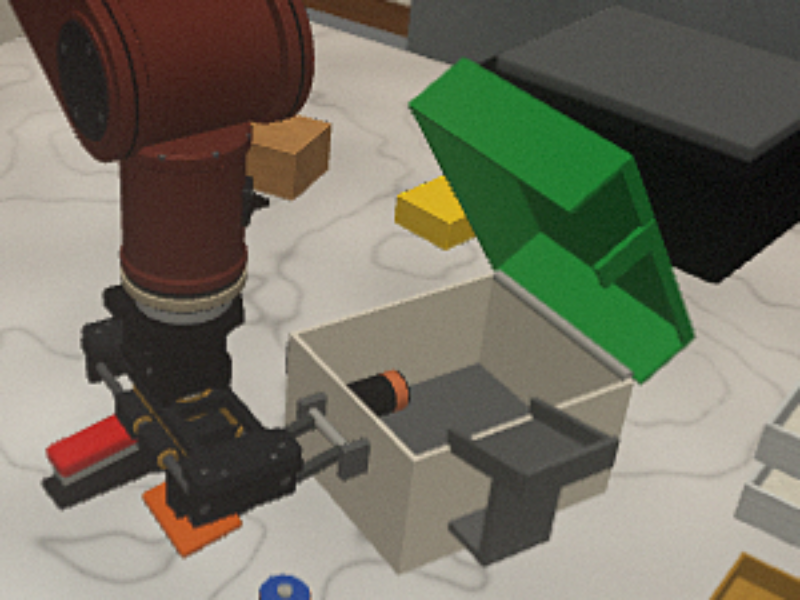

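View pics/t5.png

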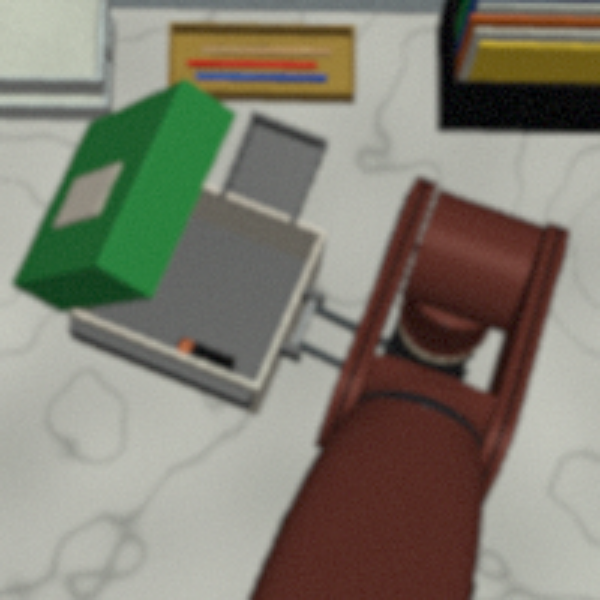

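The pad is on its stop: z did not change when the commanded depth increased, and the force rose to 22 N. The lid is fully up, and the battery lies inside by the +y wall (top crop ~(205,353)). I hold one more call so that step 1 counts for its 0.3 s and the battery settles.

Request:
{"op": "play_rows", "data": {
  "motion": [
    {"offset":[0,0,0],"angular":[0,0,0],"fingers":1},
    {"offset":[0,0,0],"angular":[0,0,0],"fingers":1},
    {"offset":[0,0,0],"angular":[0,0,0],"fingers":1},
    {"offset":[0,0,0],"angular":[0,0,0],"fingers":1},
    {"offset":[0,0,0],"angular":[0,0,0],"fingers":1}
  ]
}}

```text
time_s: 4.72
ee_pos: [0.6238, -0.1379, 0.0542]
eef_rot: [-3.086, 0.588, -0.003]
contact_force: [-8.3, 4.6, 21.5]
width: 0.0008
```

```bash
python3 - <<'E'
from bench import robot
from h import *
np.set_printoptions(precision=4,suppress=True)
C=np.array([.709,.079]);ex=np.array([.365,.931]);ey=np.array([-.931,.365])
for i in range(2):
    s=robot.snapshot("top")
    p,c=blob(s,(0,0,0),(179,255,45),(285,195,312,218));P=plane(s,[p],.037)[0];d=P[:2]-C
    print(robot.get_obs()["time_s"],p,cv2.contourArea(c),"box frame",d@ex,d@ey)
E
```

```text
4.7667 (300.6991869918699, 208.23577235772356) 20.5 box frame -0.038540187733870974 0.05164547568171429
4.8167 (300.8333333333333, 208.29365079365076) 21.0 box frame -0.03898349838350801 0.051657105855457505
```

The battery is at rest at about (−0.039, 0.052) in the box frame. Now I ease up at about 30 mm/s.

Request:
{"op": "play_rows", "data": {
  "motion": [
    {"offset":[0,0,-0.01],"angular":[0,0,0],"fingers":1},
    {"offset":[0,0,-0.02],"angular":[0,0,0],"fingers":1},
    {"offset":[0,0,-0.03],"angular":[0,0,0],"fingers":1},
    {"offset":[0,0,-0.04],"angular":[0,0,0],"fingers":1},
    {"offset":[0,0,-0.05],"angular":[0,0,0],"fingers":1}
  ]
}}

```text
time_s: 5.23
ee_pos: [0.6229, -0.1386, 0.0607]
eef_rot: [3.085, -0.589, 0.001]
contact_force: [0.6, -2.3, 3.0]
width: 0.0006
```

Request:
{"op": "play_rows", "data": {
  "motion": [
    {"offset":[0,0,-0.01],"angular":[0,0,0],"fingers":1},
    {"offset":[0,0,-0.02],"angular":[0,0,0],"fingers":1},
    {"offset":[0,0,-0.03],"angular":[0,0,0],"fingers":1},
    {"offset":[0,0,-0.04],"angular":[0,0,0],"fingers":1},
    {"offset":[0,0,-0.05],"angular":[0,0,0],"fingers":1}
  ]
}}

```text
time_s: 5.65
ee_pos: [0.6224, -0.1385, 0.0708]
eef_rot: [3.085, -0.589, -0.0]
contact_force: [-0.9, -3.1, 3.7]
width: 0.0003
```

Request:
{"op": "play_rows", "data": {
  "motion": [
    {"offset":[0,0,-0.01],"angular":[0,0,0],"fingers":1},
    {"offset":[0,0,-0.02],"angular":[0,0,0],"fingers":1},
    {"offset":[0,0,-0.03],"angular":[0,0,0],"fingers":1},
    {"offset":[0,0,-0.04],"angular":[0,0,0],"fingers":1},
    {"offset":[0,0,-0.05],"angular":[0,0,0],"fingers":1}
  ]
}}

```text
time_s: 6.07
ee_pos: [0.6225, -0.1383, 0.0809]
eef_rot: [3.086, -0.589, -0.0]
contact_force: [-1.5, -4.5, 5.4]
width: 0.0004
```

Request:
{"op": "play_rows", "data": {
  "motion": [
    {"offset":[0,0,-0.01],"angular":[0,0,0],"fingers":1},
    {"offset":[0,0,-0.02],"angular":[0,0,0],"fingers":1},
    {"offset":[0,0,-0.03],"angular":[0,0,0],"fingers":1},
    {"offset":[0,0,-0.04],"angular":[0,0,0],"fingers":1},
    {"offset":[0,0,-0.05],"angular":[0,0,0],"fingers":1}
  ]
}}

```text
time_s: 6.48
ee_pos: [0.6227, -0.1377, 0.091]
eef_rot: [-3.085, 0.589, -0.0]
contact_force: [-0.7, -1.5, 7.0]
width: 0.0006
```

Request:
{"op": "play_rows", "data": {
  "motion": [
    {"offset":[0,0,-0.01],"angular":[0,0,0],"fingers":1},
    {"offset":[0,0,-0.02],"angular":[0,0,0],"fingers":1},
    {"offset":[0,0,-0.03],"angular":[0,0,0],"fingers":1},
    {"offset":[0,0,-0.04],"angular":[0,0,0],"fingers":1},
    {"offset":[0,0,-0.05],"angular":[0,0,0],"fingers":1}
  ]
}}

```text
time_s: 6.9
ee_pos: [0.6232, -0.1366, 0.1011]
eef_rot: [-3.084, 0.588, -0.001]
contact_force: [1.4, 1.7, 6.3]
width: 0.0002
```

Request:
{"op": "play_rows", "data": {
  "motion": [
    {"offset":[0,0,-0.006],"angular":[0,0,0],"fingers":1},
    {"offset":[0,0,-0.012],"angular":[0,0,0],"fingers":1},
    {"offset":[0,0,-0.018],"angular":[0,0,0],"fingers":1},
    {"offset":[0,0,-0.024],"angular":[0,0,0],"fingers":1},
    {"offset":[0,0,-0.03],"angular":[0,0,0],"fingers":1}
  ]
}}

```text
time_s: 7.32
ee_pos: [0.6235, -0.1356, 0.107]
eef_rot: [-3.082, 0.587, -0.002]
contact_force: [1.9, 4.4, 4.7]
width: 0.0007
```

Request:
{"op": "play_rows", "data": {
  "motion": [
    {"offset":[0,0,-0.006],"angular":[0,0,0],"fingers":1},
    {"offset":[0,0,-0.012],"angular":[0,0,0],"fingers":1},
    {"offset":[0,0,-0.018],"angular":[0,0,0],"fingers":1},
    {"offset":[0,0,-0.024],"angular":[0,0,0],"fingers":1},
    {"offset":[0,0,-0.03],"angular":[0,0,0],"fingers":1}
  ]
}}

```text
time_s: 7.73
ee_pos: [0.6222, -0.1368, 0.1118]
eef_rot: [-3.085, 0.587, 0.002]
contact_force: [-0.3, -0.1, -0.4]
width: 0.0005
```

The force has gone to zero at about z = 0.11, so the lever is home. I move clear straight up and then check.

Request:
{"op": "play_rows", "data": {
  "motion": [
    {"offset":[0,0,-0.08],"angular":[0,0,0],"fingers":1},
    {"offset":[0,0,-0.2],"angular":[0,0,0],"fingers":1},
    {"offset":[0,0,-0.35],"angular":[0,0,0],"fingers":1},
    {"offset":[0,0,-0.45],"angular":[0,0,0],"fingers":1},
    {"offset":[0,0,-0.5],"angular":[0,0,0],"fingers":1}
  ]
}}

```text
time_s: 8.15
ee_pos: [0.6234, -0.1383, 0.2153]
eef_rot: [3.086, -0.589, 0.005]
contact_force: [0.2, -0.1, 0.7]
width: 0.0002
```

Request:
{"op": "play_rows", "data": {
  "motion": [
    {"offset":[0,0.15,0],"angular":[0,0,0],"fingers":1},
    {"offset":[0,0.3,0],"angular":[0,0,0],"fingers":1},
    {"offset":[0,0.45,0],"angular":[0,0,0],"fingers":1},
    {"offset":[0,0.55,0],"angular":[0,0,0],"fingers":1},
    {"offset":[0,0.6,0],"angular":[0,0,0],"fingers":1}
  ]
}}

```text
time_s: 8.57
ee_pos: [0.5765, -0.2516, 0.2108]
eef_rot: [-3.085, 0.592, 0.005]
contact_force: [1.2, 0.1, 0.0]
width: 0.0006
```

Request:
{"op": "play_rows", "data": {
  "motion": [
    {"offset":[0,0,0],"angular":[0,0,0],"fingers":1},
    {"offset":[0,0,0],"angular":[0,0,0],"fingers":1},
    {"offset":[0,0,0],"angular":[0,0,0],"fingers":1},
    {"offset":[0,0,0],"angular":[0,0,0],"fingers":1},
    {"offset":[0,0,0],"angular":[0,0,0],"fingers":1}
  ]
}}

```text
time_s: 8.98
ee_pos: [0.5789, -0.2484, 0.2125]
eef_rot: [-3.086, 0.586, 0.0]
contact_force: [-0.1, -0.1, 0.5]
width: 0.0003
```

```bash
python3 - <<'E'
from bench import robot
from h import *
np.set_printoptions(precision=4,suppress=True)
o=robot.get_obs();print(o["time_s"],o["ee_pos"],o["contact_force"])
a=robot.snapshot("scene");b=robot.snapshot("top")
cv2.imwrite("pics/s6.png",a["color"]);a0={**a,"color":cv2.imread("pics/scene0.png")};b0={**b,"color":cv2.imread("pics/top0.png")}
O=((5,150,100),(16,255,255));G=((45,100,40),(80,255,255));B=((100,100,40),(125,255,255))
for n,c,r in(("pad",O,(290,260,350,310)),("lid",G,(330,180,510,300)),("spare",B,(340,330,372,375)),("mug",B,(190,370,270,465)),("notes",((20,120,100),(35,255,255)),(390,180,440,210))):
    print(n,blob(a0,*c,r)[0],blob(a,*c,r)[0])
cv2.imwrite("pics/d6.png",cv2.absdiff(a["color"],a0["color"])*2)
E
```

```text
8.9833 [ 0.5789 -0.2484  0.2125] [-0.0717 -0.1037  0.4763]
pad (320.69552669552667, 289.37864357864356) (320.6692595793719, 289.3728032267358)
lid (420.2270112885134, 239.45712512827856) (420.5035080284409, 239.91559542308235)
spare (355.15800865800867, 361.3722943722944) (355.01792114695337, 361.4057347670251)
mug (224.91776027996497, 414.5424321959755) (222.28555176336747, 420.94880546075086)
notes (414.663282571912, 196.37292724196274) (414.66326877336047, 196.37954468229697)
```

View pics/s6.png

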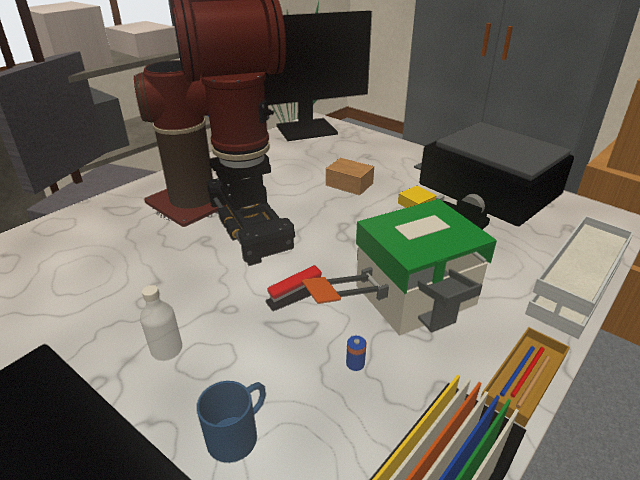

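View pics/d6.png

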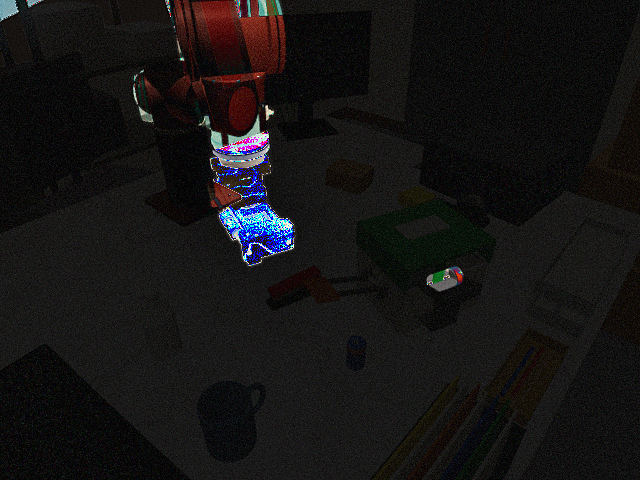

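The final picture and its difference from the start show only the arm and the battery (gone from the chute at about (445,278)) changed. The lid, pad and bystanders show no edges. The mug's centroid shift is colour-mask noise, since the difference image shows nothing there. I hand in.

```bash
python3 -c "
from bench import robot
print(robot.sign_off())"
```

```text
the job is handed in; nothing more can be done
None
```

I pressed the lever fully down with the closed fingertips. The lid opened and the battery rolled into the box by itself. I then eased the lever back up at about 25 mm/s and slower near the end, kept contact until the force fell to zero, moved clear and handed in at about 9 s. No verdict is reported.

- **Lever on its stop:** pushing further did not move the pad (TCP z stayed at 0.054 m) while the force rose to 22 N. The lid stood fully up in both views.
- **Battery:** before closing, it lay at rest in the box at about (−0.04, 0.05) m in the box frame. I could not see it once the lid was shut.
- **Lid and lever after closing:** both were within half a pixel of where they started in the scene view.
- **Bystanders:** the start/end difference image shows only the arm and the battery changed.
- **A check that disagreed:** the mug's colour-mask centre shifted by about 7 pixels. The difference image shows no edge at the mug, so I took this as mask noise, not movement.
- **A check that failed:** my early script to locate the stapler found no usable mask, so I judged its clearance from the pictures instead.

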